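Empty the glass shovel over the rim of the broken-glass tub

TASK

A bottle has been broken and its three pieces swept onto the flat hand shovel. Carry the shovel level to the broken-glass tub, set the front lip of its blade on the tub's rim and, keeping the lip pressed on the rim, tip the shovel until all three pieces have slid off into the tub. Then lay the empty shovel flat on the bench, clear of the tub; the tub stays where it stands, no glass may fall on the bench or be touched with the gripper, and the other things are left alone.

Things in the scene. Friction and masses are not known exactly. Their poses are not given: they have to be found in the camera images.
- shovel: Flat hand shovel, cast aluminium with a wooden grip, 250 mm long, 0.26 kg, lying flat, glass on its blade. Origin: level with the blade's underside, below the grip's middle; x points to the blade's open front, z up. Blade 3 mm thick, x 40 to 190 mm, y -78 to 78 mm; side walls 28 mm high (back) to 16 mm (front), back wall at x 39 mm, 39 mm high. Centre of mass about x 80 mm.
- shovel_grip (a point): Middle of the shovel's wooden grip, a straight bar along the shovel's x: 82 mm long (x -57 to +25 mm), 22 mm wide, 20 mm high, its middle 34 mm above the bench. To be gripped across its 22 mm width from above.
- shovel_lip (a point): Middle of the shovel's front lip, on the underside of the blade: 190 mm in front of the grip's middle and 34 mm below it. The blade is 156 mm wide here and open. Glass begins to slide on the blade at a tilt of about 15 to 25 degrees; 35 to 45 empties it.
- tub: Broken-glass tub: open, rectangular, white plastic, loose, 1.6 kg (can be pushed or tipped). Origin: centre of its underside; z up. Over the rim 200 mm along its x and 270 mm along its y, 110 mm high; inside 180 by 250 mm. Rim 10 mm wide, top at z 110 mm; the two long rims run along y at x = +-95 mm, the short ones along x at y = +-130 mm.
- tub_mouth (a point): Centre of the tub's mouth, level with the top of its rim, 110 mm above the bench.
- neck_mid (a point): Middle of the broken bottle neck: an amber glass tube 34 mm in diameter and 26 mm high, standing on the shovel's blade, 22 g.
- base_mid (a point): Middle of the broken bottle base: an amber glass disc 58 mm in diameter and 7 mm thick with a jagged wall up to 24 mm high, lying on the shovel's blade, 50 g (10 mm above its underside).
- shard_mid (a point): Middle of a curved shard of the bottle's wall: amber glass, 48 mm by 46 mm, 12 mm high, lying hollow side down on the shovel's blade, 18 g.
- brush: Bench brush with a wooden handle, 280 mm long, 40 mm high, lying at the far side of the bench; leave alone. Origin: under the middle.
- reagent: Amber bottle, 68 mm in diameter, 125 mm high; leave alone. Origin: centre of its underside.
- rack: Wooden test-tube rack, 75 mm by 220 mm, with tubes up to 165 mm high; leave alone. Origin: centre of its underside.
There are look-alikes about, which are no part of the job. What is shaped like the part that bears neck_mid but black or red is not meant.

How it is judged:
On the way, in this order (a step that is already met when the one before it is completed fails the run):
1. the shovel's front lip rests on the tub's rim, with all three pieces still on the blade (contact force between shovel and tub above 0.3 N and x of shovel_lip in the frame of tub between -0.11 and 0.11 m and y of shovel_lip in the frame of tub between -0.145 and 0.145 m and z of shovel_lip in the frame of tub between 0.05 and 0.14 m and x of neck_mid in the frame of shovel between 0.03 and 0.2 m and y of neck_mid in the frame of shovel between -0.08 and 0.08 m and z of neck_mid in the frame of shovel between 0 and 0.05 m and x of base_mid in the frame of shovel between 0.03 and 0.2 m and y of base_mid in the frame of shovel between -0.08 and 0.08 m and z of base_mid in the frame of shovel between 0 and 0.05 m and x of shard_mid in the frame of shovel between 0.03 and 0.2 m and y of shard_mid in the frame of shovel between -0.08 and 0.08 m and z of shard_mid in the frame of shovel between 0 and 0.05 m), for 0.1 s.
2. all three pieces are in the tub and the lip is still pressed on the rim (contact force between shovel and tub above 0.3 N and x of shovel_lip in the frame of tub between -0.11 and 0.11 m and y of shovel_lip in the frame of tub between -0.145 and 0.145 m and z of shovel_lip in the frame of tub between 0.05 and 0.14 m and x of neck_mid in the frame of tub between -0.095 and 0.095 m and y of neck_mid in the frame of tub between -0.13 and 0.13 m and z of neck_mid in the frame of tub between 0 and 0.085 m and x of base_mid in the frame of tub between -0.095 and 0.095 m and y of base_mid in the frame of tub between -0.13 and 0.13 m and z of base_mid in the frame of tub between 0 and 0.085 m and x of shard_mid in the frame of tub between -0.095 and 0.095 m and y of shard_mid in the frame of tub between -0.13 and 0.13 m and z of shard_mid in the frame of tub between 0 and 0.085 m), for 0.1 s.
At the end, for the whole second after the job is handed in: All three pieces lie in the tub below its rim, at rest; the shovel lies flat on the bench (within 0.1 rad and 12 mm), right way up, at rest and not touching the tub; the tub stands upright within 50 mm of where it was (x of neck_mid in the frame of tub between -0.095 and 0.095 m and y of neck_mid in the frame of tub between -0.13 and 0.13 m and z of neck_mid in the frame of tub between 0 and 0.085 m and x of base_mid in the frame of tub between -0.095 and 0.095 m and y of base_mid in the frame of tub between -0.13 and 0.13 m and z of base_mid in the frame of tub between 0 and 0.085 m and x of shard_mid in the frame of tub between -0.095 and 0.095 m and y of shard_mid in the frame of tub between -0.13 and 0.13 m and z of shard_mid in the frame of tub between 0 and 0.085 m and linear speed of each of neck, base, shard, shovel, tub below 0.03 m/s and angle between each of shovel, tub's own z axis and vertical below 0.1 rad and height (world z) of shovel between -0.01 and 0.012 m and not (contact force between shovel and tub above 0.05 N) and distance of tub from where it was at the start of the episode below 0.05 m).
It fails at once if a piece of glass touches the bench (contact force between any of neck, base, shard and table above 0.02 N).
It fails at once if a piece is thrown off the shovel with its lip more than 40 mm above the rim ((z of neck_mid in the frame of tub above 0.085 m and x of neck_mid in the frame of shovel above 0.22 m and z of shovel_lip in the frame of tub above 0.15 m) or (z of base_mid in the frame of tub above 0.085 m and x of base_mid in the frame of shovel above 0.22 m and z of shovel_lip in the frame of tub above 0.15 m) or (z of shard_mid in the frame of tub above 0.085 m and x of shard_mid in the frame of shovel above 0.22 m and z of shovel_lip in the frame of tub above 0.15 m)).
It fails at once if the gripper touches the glass (contact force between the fingers and neck above 0.3 N or contact force between the fingers and base above 0.3 N or contact force between the fingers and shard above 0.3 N).
It fails at once if the tub is tipped or pushed more than 50 mm (angle between tub's own z axis and vertical above 0.2 rad or distance of tub from where it was at the start of the episode above 0.05 m).
It fails at once if a bystander is moved more than 30 mm or tipped (distance of any of brush, reagent, rack from where it was at the start of the episode above 0.03 m or angle between any of brush, reagent, rack's own z axis and vertical above 0.3 rad).
It also fails if it takes over 70 s, if anything falls off the work surface, if the arm or the gripper's body presses on something with over 40 N, if the wrist force passes 120 N, or if a joint passes its speed limit or range.

ROBOT

A 6-joint arm with a two-finger parallel gripper is mounted at the origin on the work surface. World frame = base frame: x ahead of the robot, y to its left, z up, the work surface at z = 0. Lengths are in m, angles in rad, forces in N, time in s.
With the tool pointing down it reaches from about 0.35 to 0.725 m from the base axis. Payload 4.3 kg.
Tool frame: the origin (TCP) lies at the very end of the fingers, on their centre line; the grasp point (between the pads) lies 19 mm behind it; x points along the fingers, y is the direction in which the jaws open and shut, and the axes are right-handed (so a half turn about x gives the same grasp; the last joint's range is limited). The gripper opens to 85 mm and grips with 20 to 120 N. Pads are 22 mm wide; open, the fingers measure 114 mm over their backs; the gripper's body (76 mm by 85 mm) begins 54 mm behind the grasp point. The pads swing forward as they close: fully open they stand 13 mm farther back than shut.
Start: joints at [-1.301, 0.377, 0.081, 1.274, 0, 1.46], TCP at [0.213, -0.534, 0.231] pointing down, gripper open.
Joint ranges: [-2.72, 2.72], [-0.84, 1.66], [-1.02, 1.22], [-1.77, 2.12], [-1.37, 1.28], [-3.14, 3.14]. Speed limits (rad/s): [2.57, 2.57, 3.14, 3.14, 3.14, 3.14].

INTERFACE

Orientations are given as a rotation vector (axis times angle).
In Python, from bench import manip gives the robot as it stands.
- The arm moves only by the tool drive_tool, never from a script. Its argument "rows" is a list of rows, each an object with "angular": the turn, a rotation vector about the world's x, y, z in degrees, a list of three; "xyz": the shift along the world's x, y, z in m, a list of three; "gripper": the opening, from 0 (shut) to 1 (fully open). In form: [{"angular": [wx, wy, wz], "xyz": [x, y, z], "gripper": gripper}, ...]. A call has 1 to 8 rows; each row shifts and turns the commanded pose from where the row before left it; what a row does not reach is not made up. A row lasts 1/10 s, in which the tool goes at most 50 mm and 8.59 degrees, less where a joint would pass 70% of its speed; a pose out of reach is approached as far as the arm can. A call with a gripper value outside its range is refused whole. The fingers move at their own pace and stop on an object; the grip force is fixed at half the most. Time passes only in rows, so rows that do not move let the fingers close. It gives the time, the measured TCP pose, the force and the opening at its end, in the units of the state.
- manip.read_state(): the state, without advancing time (a new reading comes with each control period).
- manip.snapshot(name): name is "scene" or "top" or "wrist"; returns the picture (420x560x3 uint8, red, green, blue); there is no depth.
- manip.calibration(name): a dict with "fov_y" (degrees; the focal length in pixels is half the picture's height over the tangent of half this angle, whatever the lens; pixels are square), "cx", "cy" (the principal point, pixels), "rvec" (rotation vector, rad) and "tvec" (3), from world to camera coordinates, as OpenCV has them. Camera axes: x right, y down, z forward; pixel columns grow to the right and rows downward; lengths in m; the calibration is good to about 2 mm. The wrist camera is an equidistant fisheye: a pixel r from the principal point sees the ray r / f radians off the axis. A picture is of the moment at which its call begins: read the wrist's pose just before it. calibration takes no time and is no camera call; for the wrist camera it gives the pose at the moment of the call.
- manip.job_done(): hands the job in, once; it reports no verdict.
The state is a dict: "time": time; "joint_positions": joint angles; "qvel": joint speeds; "tau": joint torques, N m; "tool_pos": TCP position; "tool_rot": TCP orientation; "contact_force": force on the tool from outside, world axes, zero at the start; "ft_torque": the same for the moment, N m; "finger_gap": finger opening in m.
Only numpy, scipy, OpenCV 4.12 (cv2) and the standard library are available. Lean on these libraries where they do the work, as an engineer would, in place of code of your own. Each camera call takes 0.05 s, during which the arm holds its last target. There are 200 camera calls.

## Working session

There is one attempt and no reset: what is moved stays moved. The work goes in short steps, Python scripts to look and compute and a tool call to move; the robot and the scene stay as the last step left them, time stands still between calls to the robot, and variables do not carry over. Pictures are saved under pics/ and viewed, about 8 in all and at most 12, crops included, and the job is handed in when it is done.

Besides the shell and the picture viewer there is one more tool, called after "Emit:" as a command line: name --argument value ..., lists and objects as JSON in quotes. drive_tool: Moves the arm, as the interface text tells. Its arguments: {"type":"object","properties":{"rows":{"type":"array","items":{"type":"object","properties":{"angular":{"type":"array","items":{"type":"number"}},"xyz":{"type":"array","items":{"type":"number"}},"gripper":{"type":"number"}}}}},"required":["rows"]}

```bash
mkdir -p pics; cat > h.py <<'E'
import numpy as np, cv2
from bench import manip
def shot(n,f):
    im=manip.snapshot(n); cv2.imwrite('pics/'+f,im[:,:,::-1]); return im
def K(n):
    c=manip.calibration(n); f=210/np.tan(np.radians(c['fov_y'])/2)
    R=cv2.Rodrigues(np.array(c['rvec'],float))[0]; return f,c['cx'],c['cy'],R,np.array(c['tvec'],float)
def px2w(n,u,v,z):
    f,cx,cy,R,t=K(n); d=np.array([(u-cx)/f,(v-cy)/f,1.])
    if n=='wrist':
        r=np.hypot(d[0],d[1]); d=np.array([*(d[:2]/max(r,1e-9)*np.sin(r)),np.cos(r)])
    o=-R.T@t; d=R.T@d; return o+d*(z-o[2])/d[2]
def w2px(n,p):
    f,cx,cy,R,t=K(n); q=R@np.array(p,float)+t
    if n=='wrist':
        r=np.hypot(q[0],q[1]); a=np.arctan2(r,q[2]); return np.array([cx+f*a*q[0]/r,cy+f*a*q[1]/r])
    return np.array([cx+f*q[0]/q[2],cy+f*q[1]/q[2]])
E
python3 - <<'E'
from h import *
for n in('top','scene'):
    shot(n,n+'1.png'); print(n,manip.calibration(n))
s=manip.read_state();print(s)
a=cv2.imread('pics/top1.png');b=cv2.imread('pics/scene1.png')
E
```

```text
top {'fov_y': 51.90602086155785, 'cx': 282.1952037682447, 'cy': 212.5100844286096, 'rvec': array([ 2.15970693, -2.20308057,  0.09345466]), 'tvec': array([0.01364099, 0.64165776, 1.53401969])}
scene {'fov_y': 54.06078238348563, 'cx': 284.0366377315742, 'cy': 210.40227251762474, 'rvec': array([ 2.08360637,  1.13700963, -0.48486438]), 'tvec': array([-0.32709627, -0.29267364,  1.67829117])}
{'time': 0.1, 'joint_positions': array([-1.30130826e+00,  3.78029958e-01,  7.97828919e-02,  1.27436527e+00,
        9.08224129e-06,  1.46051257e+00]), 'qvel': array([-8.74009017e-05, -2.64095964e-03,  3.12130421e-03, -6.08919184e-04,
       -1.32412081e-03, -1.22094006e-03]), 'tau': array([ 1.07275722e-03, -4.64694250e+01,  2.70582372e+01,  1.20152137e-02,
       -4.03853880e-05,  4.60248671e-06]), 'tool_pos': array([ 0.21302352, -0.53347795,  0.23044053]), 'tool_rot': array([ 2.01420922,  0.38901813, -2.01448686]), 'contact_force': array([-0.59885859,  0.29778747, -0.3789789 ]), 'ft_torque': array([ 0.07180688,  0.02512348, -0.01969175]), 'finger_gap': 0.08540781896806142}
```

View pics/top1.png

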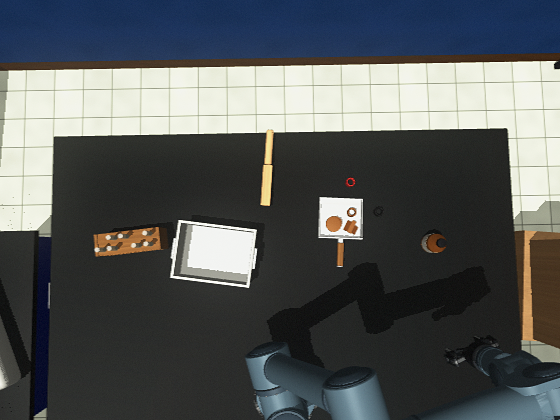

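View pics/scene1.png

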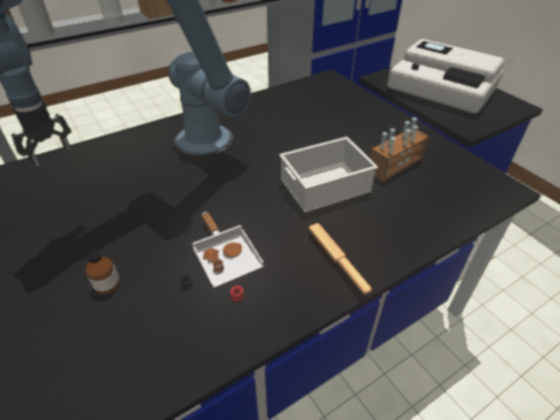

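The top view shows the tub at (213,254), the shovel's blade at (340,218) and its grip at (340,253). There are three ring candidates: amber at (351,212) on the blade, red at (350,182) and black at (378,211). The amber one on the blade is the neck. Next I measure.

```bash
python3 - <<'E'
from h import *
im=cv2.imread('pics/top1.png'); hsv=cv2.cvtColor(im,cv2.COLOR_BGR2HSV)
w=((hsv[:,:,1]<60)&(hsv[:,:,2]>110)).astype(np.uint8); w[:150]=0;w[310:]=0;w[:,:60]=0;w[:,480:]=0
n,l,st,c=cv2.connectedComponentsWithStats(w)
for i in range(1,n):
    if st[i,4]>100:
        pts=np.argwhere(l==i)[:,::-1].astype(np.float32); r=cv2.minAreaRect(pts); print(st[i],r)
        b=cv2.boxPoints(r)
        z=.11 if st[i,0]<260 else .02
        for p in b: print(p,px2w('top',*p,z)[:2].round(4))
br=((hsv[:,:,0]<22)&(hsv[:,:,1]>90)&(hsv[:,:,2]>50)).astype(np.uint8)
n,l,st,c=cv2.connectedComponentsWithStats(br)
for i in range(1,n):
    if st[i,4]>25 and 300<c[i][0]<460:
        pts=np.argwhere(l==i)[:,::-1].astype(np.float32); r=cv2.minAreaRect(pts)
        print('br',st[i],c[i].round(1),r,px2w('top',*r[0],.04)[:3].round(4))
o=cv2.resize(im[170:300,160:400],None,fx=3.3,fy=3.3,interpolation=cv2.INTER_CUBIC);cv2.imwrite('pics/c1.png',o)
E
```

```text
[ 318  197   45   46 1407] ((340.0, 219.5), (45.0, 44.0), 90.0)
[318. 197.] [ 0.6964 -0.1307]
[362. 197.] [ 0.6933 -0.291 ]
[362. 242.] [ 0.5297 -0.2853]
[318. 242.] [ 0.5329 -0.1263]
[ 170  220   87   68 4269] ((213.33078002929688, 253.35385131835938), (85.08782958984375, 58.916500091552734), 7.125016689300537)
[167.46155 277.3077 ] [0.4231 0.3931]
[174.76923 218.84616] [0.6205 0.3685]
[259.2 229.4] [0.5787 0.0808]
[251.89233 287.86154] [0.382  0.1085]
br [345 177  11  11  67] [349.8 181.8] ((349.7500305175781, 181.75001525878906), (9.192387580871582, 9.899495124816895), 45.0) [ 0.7472 -0.2449  0.04  ]
br [347 208   9   9  41] [351.2 212. ] ((351.0, 212.0), (8.0, 8.0), 90.0) [ 0.6376 -0.2458  0.04  ]
br [326 216  16  16 200] [333.4 223.3] ((333.5, 223.5), (15.0, 15.0), 90.0) [ 0.5976 -0.1818  0.04  ]
br [343 220  15  14 129] [350.4 226.6] ((351.0000305175781, 226.00003051757812), (11.62755298614502, 12.521980285644531), 26.56505012512207) [ 0.5874 -0.2441  0.04  ]
br [426 234  20  19 237] [434.1 243. ] ((435.5, 243.0), (18.0, 19.0), 90.0) [ 0.5208 -0.5437  0.04  ]
br [337 243   7  23 155] [339.9 253.7] ((340.0, 254.0), (22.0, 6.0), 90.0) [ 0.4885 -0.2017  0.04  ]
```

View pics/c1.png

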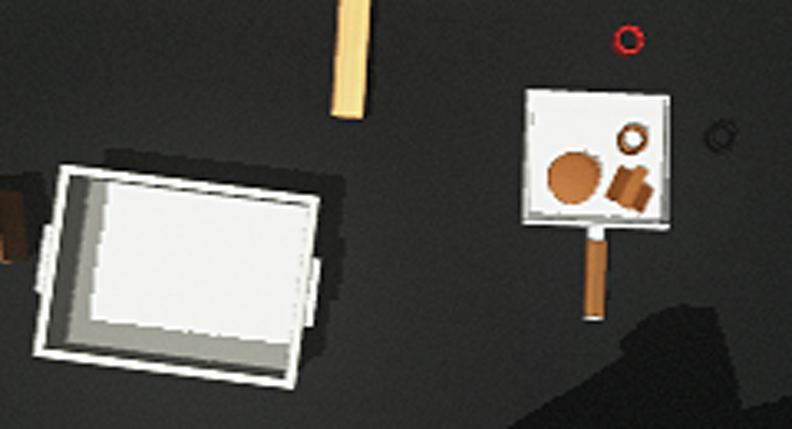

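The crop shows the amber base disc (573,178), neck (632,138) and shard (632,188) on the blade. The red ring (628,40) and black ring (720,135) lie off the blade. The tub rim corners are at crop (62,165), (318,198), (294,388) and (36,355).

```bash
python3 - <<'E'
from h import *
f=lambda x,y,z:px2w('top',x/3.3+160-.35,y/3.3+170-.35,z)[:2]
q=[f(*p,.11) for p in [(62,165),(320,197),(295,389),(34,355)]]
print(np.round(q,3),np.mean(q,0).round(4)); 
for i in range(4):
    d=q[(i+1)%4]-q[i];print(np.linalg.norm(d).round(3),np.degrees(np.arctan2(d[1],d[0])).round(2))
b=[f(524,89,.016),f(669,95,.016),f(670,228,.039),f(523,223,.039)]
g=[f(596,239,.044),f(593,320,.044)]
print(np.round(b,3),np.mean(b,0),np.round(g,3))
for d in (b[0]-b[3],b[1]-b[2],g[0]-g[1],b[0]-b[1]):print(np.linalg.norm(d).round(3),np.degrees(np.arctan2(d[1],d[0])).round(2))
s=manip.read_state()
from scipy.spatial.transform import Rotation as R
print(R.from_rotvec(s['tool_rot']).as_matrix().round(3))
E
```

```text
[[0.617 0.356]
 [0.579 0.09 ]
 [0.383 0.118]
 [0.423 0.385]] [0.5008 0.2371]
0.269 -98.21
0.198 171.71
0.269 81.5
0.196 -8.4
[[ 0.698 -0.133]
 [ 0.688 -0.293]
 [ 0.541 -0.285]
 [ 0.55  -0.126]] [ 0.61936454 -0.20893248] [[ 0.531 -0.203]
 [ 0.444 -0.197]]
0.149 -2.73
0.148 -3.28
0.087 -3.9
0.161 86.49
[[-0.     0.371 -0.929]
 [ 0.002 -0.929 -0.371]
 [-1.    -0.002 -0.   ]]
```

Emit:
drive_tool --rows '[{"xyz":[0.03,0.033,-0.005],"angular":[0,0,-2.5],"gripper":1},{"xyz":[0.03,0.033,-0.005],"angular":[0,0,-2.5],"gripper":1},{"xyz":[0.03,0.033,-0.005],"angular":[0,0,-2.5],"gripper":1},{"xyz":[0.03,0.033,-0.005],"angular":[0,0,-2.5],"gripper":1},{"xyz":[0.03,0.033,-0.005],"angular":[0,0,-2.5],"gripper":1},{"xyz":[0.03,0.033,-0.005],"angular":[0,0,-2.5],"gripper":1},{"xyz":[0.03,0.033,-0.005],"angular":[0,0,-2.5],"gripper":1},{"xyz":[0.03,0.033,-0.005],"angular":[0,0,-2.5],"gripper":1}]'

```text
time: 0.9
tool_pos: [0.4539, -0.2683, 0.1908]
tool_rot: [2.206, 0.032, -2.208]
contact_force: [0.6, -0.7, 0.5]
finger_gap: 0.0852
```

Emit:
drive_tool --rows '[{"xyz":[0.03,0.033,-0.005],"angular":[0,0,-2.5],"gripper":1},{"xyz":[0.026,0.035,-0.005],"angular":[0,0,-2.6],"gripper":1},{"xyz":[0,0,0],"angular":[0,0,0],"gripper":1},{"xyz":[0,0,0],"angular":[0,0,0],"gripper":1}]'

```text
time: 1.3
tool_pos: [0.5091, -0.2011, 0.1807]
tool_rot: [-2.191, 0.061, 2.195]
contact_force: [-0.9, -0.5, -0.4]
finger_gap: 0.0855
```

```bash
python3 - <<'E'
from h import *
s=manip.read_state();print(s['time'],s['tool_pos'],s['joint_positions'].round(3))
from scipy.spatial.transform import Rotation as R
m=R.from_rotvec(s['tool_rot']).as_matrix();print(m.round(3),np.degrees(np.arctan2(m[1,1],m[0,1])))
im=shot('wrist','w1.png')
hsv=cv2.cvtColor(im,cv2.COLOR_RGB2HSV)
br=((hsv[:,:,0]<22)&(hsv[:,:,1]>90)&(hsv[:,:,2]>50)).astype(np.uint8)
n,l,st,c=cv2.connectedComponentsWithStats(br)
for i in range(1,n):
    if st[i,4]>80: print(st[i],c[i].round(1),px2w('wrist',*c[i],.044).round(4))
for x in (-57,25): 
    h=np.radians(-3.3);print(w2px('wrist',[.5035+x/1e3*np.cos(h),-.2015+x/1e3*np.sin(h),.044]))
E
```

```text
1.3 [ 0.50909467 -0.20108377  0.18069447] [-4.920e-01  3.420e-01 -1.030e-01  1.128e+00 -1.000e-03  2.705e+00]
[[-0.002 -0.056 -0.998]
 [ 0.    -0.998  0.056]
 [-1.    -0.     0.002]] -93.1857243593879
[  16    0   35   72 1778] [32.3 35. ] [0.7064 0.0484 0.044 ]
[306  34  37  36 660] [323.9  51.4] [ 0.6369 -0.2468  0.044 ]
[ 225   67   62   60 2799] [256.8  97.1] [ 0.5993 -0.1875  0.044 ]
[ 294   81   56   54 1888] [322.8 107.7] [ 0.5873 -0.243   0.044 ]
[523 155  13  40 211] [527.4 173.1] [ 0.5251 -0.4716  0.044 ]
[554 161   6  41 157] [557.3 181.7] [ 0.5148 -0.5272  0.044 ]
[ 269  172   25   86 2039] [280.6 214.3] [ 0.495  -0.2017  0.044 ]
[279.84027803 263.38452607]
[279.86207925 177.49480945]
```

View pics/w1.png

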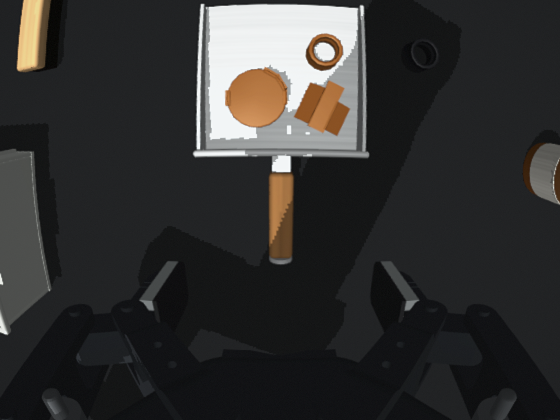

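The wrist view shows the grip from (281,172) to (281,262), between the jaws, with all three amber pieces lying well behind the back wall. Now I descend and grip.

Emit:
drive_tool --rows '[{"xyz":[0,-0.0008,-0.03],"angular":[0,0,0],"gripper":1},{"xyz":[0,0,-0.04],"angular":[0,0,0],"gripper":1},{"xyz":[0,0,-0.04],"angular":[0,0,0],"gripper":1},{"xyz":[0,0,-0.03],"angular":[0,0,0],"gripper":1},{"xyz":[0,0,-0.018],"angular":[0,0,0],"gripper":1},{"xyz":[0,0,-0.007],"angular":[0,0,0],"gripper":1},{"xyz":[0,0,0],"angular":[0,0,0],"gripper":0.5},{"xyz":[0,0,0],"angular":[0,0,0],"gripper":0.35}]'

```text
time: 2.15
tool_pos: [0.5097, -0.204, 0.0175]
tool_rot: [-2.193, 0.066, 2.19]
contact_force: [1.0, -0.2, 0.5]
finger_gap: 0.0592
```

Emit:
drive_tool --rows '[{"xyz":[0,0,0],"angular":[0,0,0],"gripper":0.3},{"xyz":[0,0,0],"angular":[0,0,0],"gripper":0.2},{"xyz":[0,0,0],"angular":[0,0,0],"gripper":0},{"xyz":[0,0,0],"angular":[0,0,0],"gripper":0},{"xyz":[0,0,0],"angular":[0,0,0],"gripper":0},{"xyz":[0,0,0],"angular":[0,0,0],"gripper":0},{"xyz":[0,0,0],"angular":[0,0,0],"gripper":0},{"xyz":[0,0,0],"angular":[0,0,0],"gripper":0}]'

```text
time: 2.95
tool_pos: [0.51, -0.2033, 0.0176]
tool_rot: [-2.195, 0.065, 2.19]
contact_force: [-0.8, -0.7, 6.2]
finger_gap: 0.021
```

Emit:
drive_tool --rows '[{"xyz":[0,0,0.004],"angular":[0,0,0],"gripper":0},{"xyz":[0,0,0.01],"angular":[0,0,0],"gripper":0},{"xyz":[0,0,0.016],"angular":[0,0,0],"gripper":0},{"xyz":[0,0,0.02],"angular":[0,0,0],"gripper":0},{"xyz":[0,0,0.016],"angular":[0,0,0],"gripper":0},{"xyz":[0,0,0.01],"angular":[0,0,0],"gripper":0},{"xyz":[0,0,0.004],"angular":[0,0,0],"gripper":0},{"xyz":[0,0,0],"angular":[0,0,0],"gripper":0}]'

```text
time: 3.75
tool_pos: [0.5092, -0.2029, 0.0965]
tool_rot: [-2.192, 0.064, 2.192]
contact_force: [-0.3, -0.5, -3.8]
finger_gap: 0.0211
```

```bash
python3 - <<'E'
from h import *
s=manip.read_state();print(s['time'],s['tool_pos'],s['tool_rot'],s['contact_force'],s['ft_torque'])
a=shot('wrist','w2.png');b=shot('scene','s2.png')
cv2.imwrite('pics/v2.png',np.hstack([a[:300,100:460],b[130:330,150:390][:, :].repeat(1,0) if 0 else cv2.resize(b[150:350,150:390],(360,300))])[:,:,::-1])
E
```

```text
3.75 [ 0.50921192 -0.2028783   0.09654977] [-2.19217761  0.06415982  2.19179242] [-0.26635971 -0.50540434 -3.84001092] [ 0.06131792  0.24876525 -0.06442172]
```

View pics/v2.png

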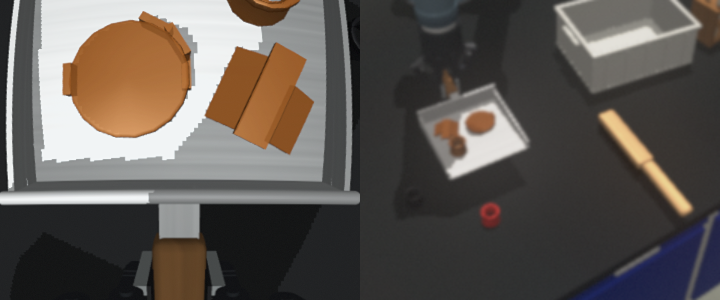

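The shovel is held with the pieces unmoved. In the crop, the base is at (130,78), the shard at (260,95) and the neck at (262,5). I check the droop from the front corners before going on.

```bash
python3 - <<'E'
from h import *
def corners(o,h,z,d=0):
    h=np.radians(h);d=np.radians(d);X=np.array([np.cos(h)*np.cos(d),np.sin(h)*np.cos(d),-np.sin(d)]);Y=np.array([-np.sin(h),np.cos(h),0]);Z=np.cross(X,Y)
    g=np.array([o[0],o[1],z+.034]); return [g+.19*X+s*.078*Y-.018*Z for s in(1,-1)]
im=cv2.imread('pics/s2.png'); hsv=cv2.cvtColor(im,cv2.COLOR_BGR2HSV)
w=((hsv[:,:,1]<70)&(hsv[:,:,2]>110)).astype(np.uint8); w[:,:180]=0;w[:,275:]=0;w[:200]=0;w[300:]=0
pts=np.argwhere(w)[:,::-1]; 
print('right',pts[pts[:,0].argmax()],'bottom',pts[pts[:,1].argmax()],'left',pts[pts[:,0].argmin()],len(pts))
for d in(0,3,6):print(d,[w2px('scene',p).round(1) for p in corners((.506,-.2025),-3.3,.079,d)])
# before lift
for d in(0,):print('before',[w2px('scene',p).round(1) for p in corners((.506,-.2015),-3.3,0,d)])
im=cv2.imread('pics/scene1.png'); hsv=cv2.cvtColor(im,cv2.COLOR_BGR2HSV)
w=((hsv[:,:,1]<70)&(hsv[:,:,2]>110)).astype(np.uint8); w[:,:180]=0;w[:,275:]=0;w[:220]=0;w[300:]=0
pts=np.argwhere(w)[:,::-1]; 
print('right',pts[pts[:,0].argmax()],'bottom',pts[pts[:,1].argmax()],len(pts))
E
```

```text
right [262 243] bottom [211 269] left [189 224] 2041
0 [array([262.4, 243.4]), array([209.3, 265. ])]
3 [array([262.3, 245.5]), array([209.6, 267.1])]
6 [array([262.1, 247.5]), array([209.8, 269. ])]
before [array([263.5, 261.8]), array([213. , 283.3])]
right [263 261] bottom [214 287] 2088
```

Level. Now I carry it while turning.

Emit:
drive_tool --rows '[{"xyz":[-0.0006,0.0016,0.003],"angular":[0,0,1],"gripper":0},{"xyz":[-0.0012,0.0033,0.006],"angular":[0,0,2],"gripper":0},{"xyz":[-0.0018,0.0049,0.01],"angular":[0,0,3],"gripper":0},{"xyz":[-0.0025,0.0065,0.013],"angular":[0,0,4],"gripper":0},{"xyz":[-0.0028,0.0074,0.013],"angular":[0,0,4.5],"gripper":0},{"xyz":[-0.0028,0.0074,0.01],"angular":[0,0,4.5],"gripper":0},{"xyz":[-0.0028,0.0074,0.006],"angular":[0,0,4.5],"gripper":0},{"xyz":[-0.0028,0.0074,0.004],"angular":[0,0,4.5],"gripper":0}]'

```text
time: 4.65
tool_pos: [0.4917, -0.1566, 0.1615]
tool_rot: [1.981, 0.437, -1.981]
contact_force: [0.5, 0.8, -3.1]
finger_gap: 0.0206
```

Emit:
drive_tool --rows '[{"xyz":[-0.0031,0.0082,0],"angular":[0,0,5],"gripper":0},{"xyz":[-0.0031,0.0082,0],"angular":[0,0,5],"gripper":0},{"xyz":[-0.0031,0.0082,0],"angular":[0,0,5],"gripper":0},{"xyz":[-0.0031,0.0082,0],"angular":[0,0,5],"gripper":0},{"xyz":[-0.0031,0.0082,0],"angular":[0,0,5],"gripper":0},{"xyz":[-0.0031,0.0082,0],"angular":[0,0,5],"gripper":0},{"xyz":[-0.0031,0.0082,0],"angular":[0,0,5],"gripper":0},{"xyz":[-0.0031,0.0082,0],"angular":[0,0,5],"gripper":0}]'

```text
time: 5.45
tool_pos: [0.4666, -0.0909, 0.1609]
tool_rot: [1.523, 0.97, -1.525]
contact_force: [-0.8, -0.2, -4.0]
finger_gap: 0.021
```

Emit:
drive_tool --rows '[{"xyz":[-0.0031,0.0082,0],"angular":[0,0,5],"gripper":0},{"xyz":[-0.0025,0.0065,0],"angular":[0,0,4],"gripper":0},{"xyz":[-0.0025,0.0065,0],"angular":[0,0,4],"gripper":0},{"xyz":[-0.0018,0.0049,0],"angular":[0,0,3],"gripper":0},{"xyz":[-0.0006,0.0016,0],"angular":[0,0,1],"gripper":0},{"xyz":[0,0,0],"angular":[0,0,0],"gripper":0},{"xyz":[0,0,0],"angular":[0,0,0],"gripper":0}]'

```text
time: 6.15
tool_pos: [0.4567, -0.0639, 0.1613]
tool_rot: [1.316, 1.136, -1.316]
contact_force: [0.4, -0.9, -3.0]
finger_gap: 0.0211
```

```bash
python3 - <<'E'
from h import *
from scipy.spatial.transform import Rotation as R
s=manip.read_state();print(s['time'],s['tool_pos'],s['contact_force'],s['ft_torque'],s['joint_positions'].round(2))
m=R.from_rotvec(s['tool_rot']).as_matrix();print(m.round(3),np.degrees(np.arctan2(m[1,1],m[0,1])))
a=shot('top','t3.png');b=shot('scene','s3.png');c=shot('wrist','w3.png')
cv2.imwrite('pics/v3.png',np.hstack([cv2.resize(a[200:320,160:360],(400,240*1)),cv2.resize(b[120:270,170:420],(400,240))])[:,:,::-1])
E
```

```text
6.15 [ 0.45667559 -0.06385401  0.16125825] [ 0.40696997 -0.90856811 -3.01386599] [-0.26359892  0.03872556  0.00740569] [-0.28  0.19 -0.37  1.02 -0.    1.44]
[[ 0.     0.989 -0.146]
 [-0.    -0.146 -0.989]
 [-1.     0.     0.   ]] -8.373591557719735
```

View pics/v3.png

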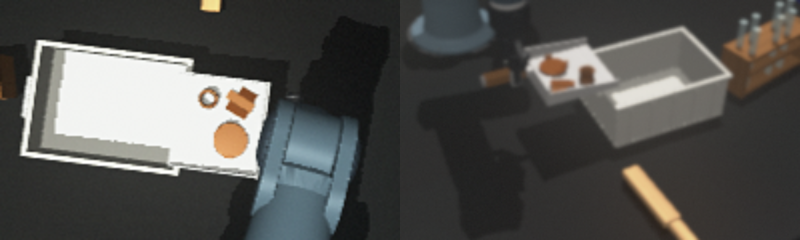

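View pics/w3.png

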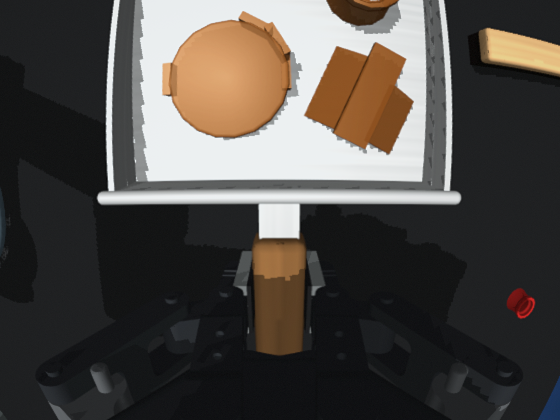

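The blade's front overlaps the right rim (crop around (185,115)), centred between the rim's corners, and the pieces are unmoved. Now a small nose-down tilt, then lowering until contact.

Emit:
drive_tool --rows '[{"xyz":[0,0,-0.002],"angular":[-0.99,0.144,0],"gripper":0},{"xyz":[0,0,-0.004],"angular":[-0.99,0.144,0],"gripper":0},{"xyz":[0,0,-0.004],"angular":[-0.99,0.144,0],"gripper":0},{"xyz":[0,0,-0.002],"angular":[-0.99,0.144,0],"gripper":0},{"xyz":[0,0,-0.001],"angular":[-0.99,0.144,0],"gripper":0},{"xyz":[0,0,0],"angular":[0,0,0],"gripper":0}]'

```text
time: 6.9
tool_pos: [0.4564, -0.0631, 0.148]
tool_rot: [1.245, 1.077, -1.359]
contact_force: [0.4, -0.4, -3.7]
finger_gap: 0.0211
```

Emit:
drive_tool --rows '[{"xyz":[0,0,-0.001],"angular":[0,0,0],"gripper":0},{"xyz":[0,0,-0.001],"angular":[0,0,0],"gripper":0}]'

```text
time: 7.1
tool_pos: [0.4568, -0.0637, 0.1464]
tool_rot: [1.246, 1.076, -1.359]
contact_force: [0.2, -0.1, -3.5]
finger_gap: 0.0211
```

Emit:
drive_tool --rows '[{"xyz":[0,0,-0.001],"angular":[0,0,0],"gripper":0},{"xyz":[0,0,-0.001],"angular":[0,0,0],"gripper":0}]'

```text
time: 7.3
tool_pos: [0.4566, -0.0638, 0.1443]
tool_rot: [1.246, 1.076, -1.36]
contact_force: [0.7, 0.5, -2.9]
finger_gap: 0.0212
```

Emit:
drive_tool --rows '[{"xyz":[0,0,-0.001],"angular":[0,0,0],"gripper":0},{"xyz":[0,0,0],"angular":[0,0,0],"gripper":0}]'

```text
time: 7.5
tool_pos: [0.4568, -0.0637, 0.1435]
tool_rot: [1.247, 1.076, -1.359]
contact_force: [-0.8, -0.7, -1.7]
finger_gap: 0.0211
```

```bash
python3 - <<'E'
from h import *
s=manip.read_state();print(s['time'],s['tool_pos'],s['contact_force'],s['ft_torque'])
E
```

```text
7.5 [ 0.45681771 -0.06370448  0.14347373] [-0.81867916 -0.74566106 -1.69505469] [0.08009537 0.01921954 0.00158962]
```

Emit:
drive_tool --rows '[{"xyz":[0,0,-0.001],"angular":[0,0,0],"gripper":0},{"xyz":[0,0,0],"angular":[0,0,0],"gripper":0},{"xyz":[0,0,0],"angular":[0,0,0],"gripper":0}]'

```text
time: 7.8
tool_pos: [0.4569, -0.0637, 0.1426]
tool_rot: [1.247, 1.076, -1.359]
contact_force: [0.1, -0.7, -0.6]
finger_gap: 0.0209
```

```bash
python3 - <<'E'
from h import *
for i in range(2):
    s=manip.read_state();print(s['time'],s['tool_pos'],s['contact_force'],s['ft_torque'])
# pivot plan: inner rim edge pivot at tub (0,-.125,.11); lip at shovel x=.19, TCP rel lip
h=np.array([.1444,.9895])
r0=-.187; zt=.0175
prev=None
for th in range(5,51,5):
    a=np.radians(th)
    # TCP rel to underside contact point located 8mm behind the lip: fwd=-.179,up=.0175
    f,u=-.179,.0175
    F=f*np.cos(a)+u*np.sin(a); Z=-f*np.sin(a)+u*np.cos(a)
    if prev: dF,dZ=F-prev[0],Z-prev[1]; print(th,(h*dF).round(4),round(dZ,4))
    prev=(F,Z)
E
```

```text
7.8 [ 0.45690254 -0.06369854  0.14258689] [ 0.1215537  -0.67470681 -0.61841995] [ 0.21525517 -0.00631415 -0.00230449]
7.8 [ 0.45690254 -0.06369854  0.14258689] [ 0.1215537  -0.67470681 -0.61841995] [ 0.21525517 -0.00631415 -0.00230449]
10 [0.0005 0.0035] 0.0153
15 [0.0007 0.0048] 0.0149
20 [0.0009 0.0061] 0.0144
25 [0.0011 0.0073] 0.0138
30 [0.0012 0.0085] 0.0131
35 [0.0014 0.0096] 0.0123
40 [0.0015 0.0106] 0.0115
45 [0.0017 0.0116] 0.0105
50 [0.0018 0.0124] 0.0094
```

Emit:
drive_tool --rows '[{"xyz":[0.0002,0.0016,0.0073],"angular":[-2.47,0.36,0],"gripper":0},{"xyz":[0.0003,0.0019,0.0073],"angular":[-2.47,0.36,0],"gripper":0},{"xyz":[0.0003,0.0023,0.0072],"angular":[-2.47,0.36,0],"gripper":0},{"xyz":[0.0004,0.0025,0.0072],"angular":[-2.47,0.36,0],"gripper":0}]'

```text
time: 8.2
tool_pos: [0.4584, -0.0551, 0.1723]
tool_rot: [1.106, 0.953, -1.439]
contact_force: [-0.2, 0.0, 2.5]
finger_gap: 0.0211
```

```bash
python3 - <<'E'
from h import *
s=manip.read_state();print(s['time'],s['tool_pos'],s['contact_force'],s['ft_torque'],s['finger_gap'])
E
```

```text
8.2 [ 0.45837887 -0.055143    0.17225179] [-0.23114935  0.04984318  2.48869042] [ 0.66104076  0.04844103 -0.00951058] 0.021105110919749936
```

Emit:
drive_tool --rows '[{"xyz":[0.0004,0.003,0.0074],"angular":[-2.47,0.36,0],"gripper":0},{"xyz":[0.0005,0.0031,0.0072],"angular":[-2.47,0.36,0],"gripper":0},{"xyz":[0.0005,0.0035,0.0071],"angular":[-2.47,0.36,0],"gripper":0},{"xyz":[0.0006,0.0038,0.0069],"angular":[-2.47,0.36,0],"gripper":0}]'

```text
time: 8.6
tool_pos: [0.4604, -0.0414, 0.2008]
tool_rot: [0.963, 0.829, -1.508]
contact_force: [-0.3, 0.7, 2.0]
finger_gap: 0.0206
```

Emit:
drive_tool --rows '[{"xyz":[0.0006,0.0041,0.0067],"angular":[-2.47,0.36,0],"gripper":0},{"xyz":[0.0006,0.0044,0.0065],"angular":[-2.47,0.36,0],"gripper":0}]'

```text
time: 8.8
tool_pos: [0.4617, -0.0327, 0.214]
tool_rot: [0.891, 0.767, -1.539]
contact_force: [0.5, -0.0, 2.8]
finger_gap: 0.0206
```

```bash
python3 - <<'E'
from h import *
s=manip.read_state();print(s['time'],s['tool_pos'],s['contact_force'],s['ft_torque'],s['joint_positions'].round(2))
c=shot('wrist','w4.png');b=shot('scene','s4.png')
cv2.imwrite('pics/v4.png',np.hstack([c[:300,60:500],cv2.resize(b[100:250,240:420],(360,300))])[:,:,::-1])
E
```

```text
8.8 [ 0.46171209 -0.03271162  0.21399763] [ 0.4971251  -0.03197955  2.76591553] [ 0.96294582 -0.06597825  0.0019638 ] [ 0.12  0.29 -0.2   1.23 -0.5   1.87]
```

View pics/v4.png

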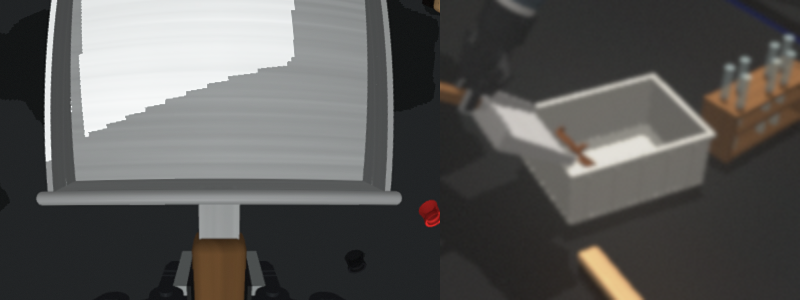

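The wrist view shows the visible blade empty, and the scene view shows amber pieces at the lip (crop (575,145)), going into the tub. I tilt a bit further with the lip pressed.

Emit:
drive_tool --rows '[{"xyz":[0.0007,0.0047,0.0066],"angular":[-2.47,0.36,0],"gripper":0},{"xyz":[0.0007,0.005,0.0063],"angular":[-2.47,0.36,0],"gripper":0},{"xyz":[0.0007,0.0052,0.006],"angular":[-2.47,0.36,0],"gripper":0},{"xyz":[0.0008,0.0055,0.0057],"angular":[-2.47,0.36,0],"gripper":0},{"xyz":[0,0,0],"angular":[0,0,0],"gripper":0},{"xyz":[0,0,0],"angular":[0,0,0],"gripper":0},{"xyz":[0,0,0],"angular":[0,0,0],"gripper":0}]'

```text
time: 9.6
tool_pos: [0.4638, -0.0132, 0.2374]
tool_rot: [0.747, 0.644, -1.594]
contact_force: [0.3, 2.8, -0.5]
finger_gap: 0.0209
```

```bash
python3 - <<'E'
from h import *
s=manip.read_state();print(s['time'],s['tool_pos'],s['contact_force'],s['ft_torque'])
a=shot('top','t5.png');b=shot('scene','s5.png')
cv2.imwrite('pics/v5.png',np.hstack([cv2.resize(a[200:320,150:310],(400,300)),cv2.resize(b[100:250,220:420],(400,300))])[:,:,::-1])
E
```

```text
9.6 [ 0.46383129 -0.0131627   0.23737025] [ 0.33219523  2.83812462 -0.46879613] [ 1.46029404 -0.25085235  0.03355526]
```

View pics/v5.png

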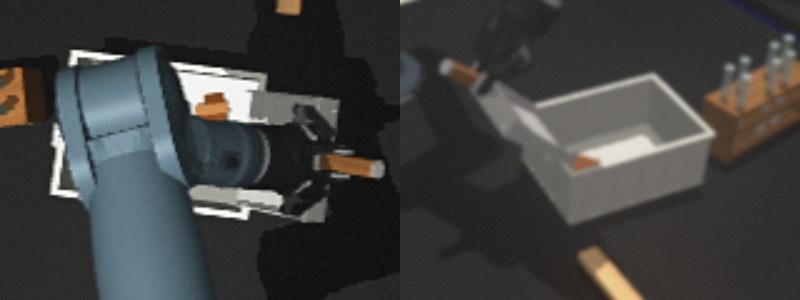

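```bash
python3 - <<'E'
from h import *
c=shot('wrist','w6.png');b=cv2.imread('pics/s5.png')[:,:,::-1]
cv2.imwrite('pics/v6.png',np.hstack([c[:300,60:500],cv2.resize(b[145:205,270:342],(360,300),interpolation=cv2.INTER_CUBIC)])[:,:,::-1])
E
```

```text
(no output)
```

View pics/v6.png

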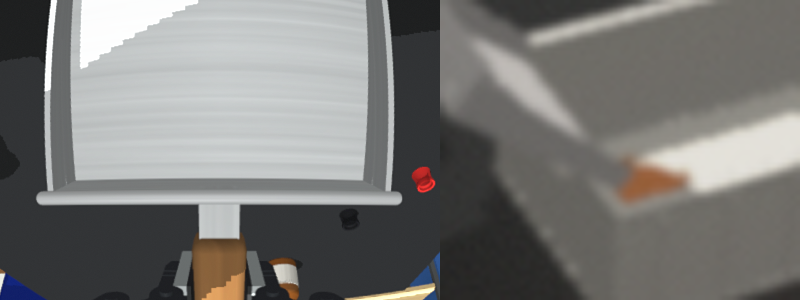

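The visible part of the blade is empty, and the amber at crop (650,182) is inside the tub beyond the lip. I tilt a last few degrees with the lip pressed, then hold.

Emit:
drive_tool --rows '[{"xyz":[0.0008,0.0057,0.0052],"angular":[-2.47,0.36,0],"gripper":0},{"xyz":[0.0009,0.0059,0.005],"angular":[-2.47,0.36,0],"gripper":0},{"xyz":[0,0,0],"angular":[0,0,0],"gripper":0},{"xyz":[0,0,-0.001],"angular":[0,0,0],"gripper":0},{"xyz":[0,0,0],"angular":[0,0,0],"gripper":0},{"xyz":[0,0,0],"angular":[0,0,0],"gripper":0},{"xyz":[0,0,0],"angular":[0,0,0],"gripper":0}]'

```text
time: 10.45
tool_pos: [0.4655, -0.0017, 0.2469]
tool_rot: [0.672, 0.579, -1.617]
contact_force: [-0.0, 1.5, 0.0]
finger_gap: 0.0212
```

```bash
python3 - <<'E'
from h import *
s=manip.read_state();print(s['time'],s['tool_pos'],s['contact_force'],s['ft_torque'],s['joint_positions'].round(2))
b=shot('scene','s7.png');a=shot('top','t7.png')
hsv=cv2.cvtColor(a,cv2.COLOR_RGB2HSV)
br=((hsv[:,:,0]<22)&(hsv[:,:,1]>90)&(hsv[:,:,2]>50)).astype(np.uint8)
n,l,st,c=cv2.connectedComponentsWithStats(br)
for i in range(1,n):
    if st[i,4]>10 and 170<c[i][0]<330 and c[i][1]>205: print(st[i],c[i].round(1),px2w('top',*c[i],.03))
E
```

```text
10.45 [ 0.46548906 -0.00172557  0.2468977 ] [-0.04301385  1.48920076  0.02002869] [ 1.43701051 -0.29548657  0.1050478 ] [ 0.29  0.45 -0.03  1.49 -0.69  2.15]
[228 237  13  11 105] [234.8 242.5] [0.53712995 0.17311058 0.03      ]
[214 239   5   6  11] [216.3 241.5] [0.5417151  0.23934161 0.03      ]
[274 261  20  10 132] [283.5 265. ] [4.53432591e-01 8.16993274e-05 3.00000000e-02]
```

Emit:
drive_tool --rows '[{"xyz":[0,0,0.01],"angular":[0,0,0],"gripper":0},{"xyz":[0,0,0.015],"angular":[0,0,0],"gripper":0},{"xyz":[-0.0017,-0.0116,-0.0105],"angular":[4.95,-0.72,0],"gripper":0},{"xyz":[-0.0015,-0.0106,-0.0115],"angular":[4.95,-0.72,0],"gripper":0},{"xyz":[-0.0014,-0.0096,-0.0123],"angular":[4.95,-0.72,0],"gripper":0},{"xyz":[-0.0012,-0.0085,-0.0131],"angular":[4.95,-0.72,0],"gripper":0},{"xyz":[-0.0011,-0.0073,-0.0138],"angular":[4.95,-0.72,0],"gripper":0},{"xyz":[-0.0009,-0.0061,-0.0144],"angular":[4.95,-0.72,0],"gripper":0}]'

```text
time: 11.35
tool_pos: [0.457, -0.0562, 0.1967]
tool_rot: [1.107, 0.956, -1.439]
contact_force: [-0.3, -0.1, -3.0]
finger_gap: 0.0209
```

Emit:
drive_tool --rows '[{"xyz":[-0.0007,-0.0048,-0.0149],"angular":[4.95,-0.72,0],"gripper":0},{"xyz":[-0.0005,-0.0035,-0.005],"angular":[4.95,-0.72,0],"gripper":0},{"xyz":[0,-0.002,-0.005],"angular":[4.95,-0.72,0],"gripper":0},{"xyz":[0,0,0],"angular":[0,0,0],"gripper":0},{"xyz":[0,0,0],"angular":[0,0,0],"gripper":0}]'

```text
time: 11.85
tool_pos: [0.4557, -0.0663, 0.1715]
tool_rot: [1.315, 1.137, -1.318]
contact_force: [-0.1, 0.7, -2.1]
finger_gap: 0.021
```

```bash
python3 - <<'E'
from h import *
from scipy.spatial.transform import Rotation as R
s=manip.read_state();print(s['time'],s['tool_pos'],s['contact_force'],s['ft_torque'])
print(R.from_rotvec(s['tool_rot']).as_matrix().round(3))
a=shot('top','t8.png');b=shot('scene','s8.png');c=shot('wrist','w8.png')
cv2.imwrite('pics/v8.png',np.vstack([np.hstack([cv2.resize(a[200:320,160:320],(400,300)),cv2.resize(b[120:240,230:390],(400,300))]),cv2.resize(c,(800,600))[:300]])[:,:,::-1])
E
```

```text
11.85 [ 0.4556944  -0.06626741  0.17150324] [-0.05602142  0.74267506 -2.13271647] [-0.17349847 -0.03016799 -0.03777367]
[[-0.002  0.989 -0.147]
 [-0.001 -0.147 -0.989]
 [-1.    -0.002  0.001]]
```

View pics/v8.png

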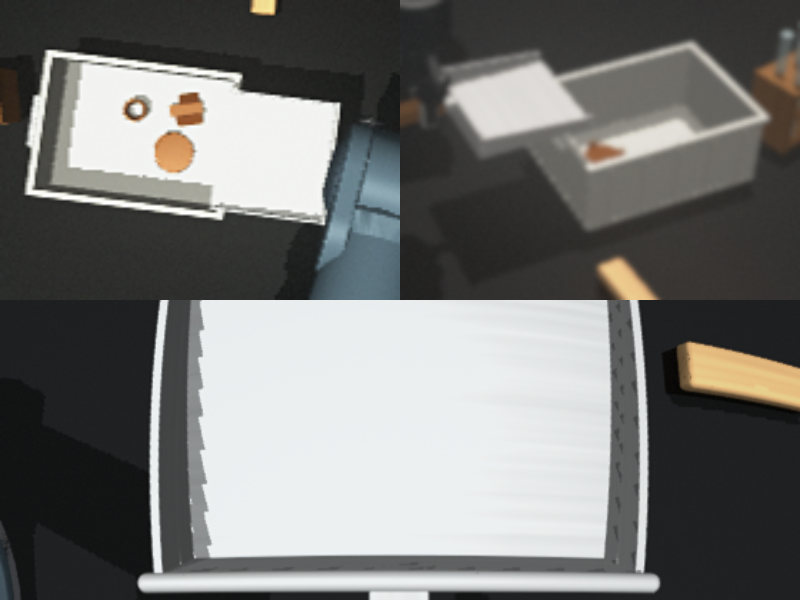

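All three pieces lie on the tub's floor (top crop: neck (137,108), shard (187,108), base (174,152)), and the blade is empty. Now I carry the shovel back to its free spot.

Emit:
drive_tool --rows '[{"xyz":[0.0016,-0.004,0],"angular":[0,0,-2.5],"gripper":0},{"xyz":[0.0031,-0.008,0],"angular":[0,0,-5],"gripper":0},{"xyz":[0.0031,-0.008,0],"angular":[0,0,-5],"gripper":0},{"xyz":[0.0031,-0.008,0],"angular":[0,0,-5],"gripper":0},{"xyz":[0.0031,-0.008,0],"angular":[0,0,-5],"gripper":0},{"xyz":[0.0031,-0.008,0],"angular":[0,0,-5],"gripper":0},{"xyz":[0.0031,-0.008,0],"angular":[0,0,-5],"gripper":0},{"xyz":[0.0031,-0.008,0],"angular":[0,0,-5],"gripper":0}]'

```text
time: 12.8
tool_pos: [0.4801, -0.1248, 0.1715]
tool_rot: [1.771, 0.717, -1.77]
contact_force: [0.0, -0.0, -3.2]
finger_gap: 0.0208
```

Emit:
drive_tool --rows '[{"xyz":[0.0031,-0.008,0],"angular":[0,0,-5],"gripper":0},{"xyz":[0.0031,-0.008,0],"angular":[0,0,-5],"gripper":0},{"xyz":[0.0031,-0.008,0],"angular":[0,0,-5],"gripper":0},{"xyz":[0.0031,-0.008,0],"angular":[0,0,-5],"gripper":0},{"xyz":[0.0031,-0.008,0],"angular":[0,0,-5],"gripper":0},{"xyz":[0.0031,-0.008,0],"angular":[0,0,-5],"gripper":0},{"xyz":[0.0031,-0.008,0],"angular":[0,0,-5],"gripper":0},{"xyz":[0.0031,-0.008,0],"angular":[0,0,-5],"gripper":0}]'

```text
time: 13.6
tool_pos: [0.5049, -0.1886, 0.1714]
tool_rot: [2.185, 0.077, -2.185]
contact_force: [-0.4, -0.1, -2.3]
finger_gap: 0.021
```

Emit:
drive_tool --rows '[{"xyz":[0.0031,-0.008,-0.01],"angular":[0,0,-5],"gripper":0},{"xyz":[0.0016,-0.004,-0.02],"angular":[0,0,-2.5],"gripper":0},{"xyz":[0,0,-0.025],"angular":[0,0,0],"gripper":0},{"xyz":[0,0,-0.025],"angular":[0,0,0],"gripper":0},{"xyz":[0,0,-0.02],"angular":[0,0,0],"gripper":0},{"xyz":[0,0,-0.02],"angular":[0,0,0],"gripper":0},{"xyz":[0,0,-0.012],"angular":[0,0,0],"gripper":0},{"xyz":[0,0,0],"angular":[0,0,0],"gripper":0}]'

```text
time: 14.4
tool_pos: [0.508, -0.1999, 0.0377]
tool_rot: [-2.189, 0.061, 2.195]
contact_force: [-1.0, 0.6, -2.1]
finger_gap: 0.0207
```

```bash
python3 - <<'E'
from h import *
s=manip.read_state();print(s['time'],s['tool_pos'],s['contact_force'],s['ft_torque'])
shot('scene','s9.png')
im=cv2.imread('pics/s9.png'); hsv=cv2.cvtColor(im,cv2.COLOR_BGR2HSV)
w=((hsv[:,:,1]<70)&(hsv[:,:,2]>110)).astype(np.uint8); w[:,:180]=0;w[:,275:]=0;w[:200]=0;w[310:]=0
pts=np.argwhere(w)[:,::-1]; 
print('right',pts[pts[:,0].argmax()],'bottom',pts[pts[:,1].argmax()],'left',pts[pts[:,0].argmin()],len(pts))
E
```

```text
14.4 [ 0.50804116 -0.19987575  0.03772711] [-1.0302763   0.56966085 -2.10320767] [-0.00491779  0.18605036 -0.0298035 ]
right [263 255] bottom [213 281] left [193 238] 2457
```

Emit:
drive_tool --rows '[{"xyz":[0,0,-0.008],"angular":[0,0,0],"gripper":0},{"xyz":[0,0,-0.005],"angular":[0,0,0],"gripper":0},{"xyz":[0,0,-0.004],"angular":[0,0,0],"gripper":0},{"xyz":[0,0,-0.002],"angular":[0,0,0],"gripper":0},{"xyz":[0,0,-0.001],"angular":[0,0,0],"gripper":0}]'

```text
time: 14.95
tool_pos: [0.5093, -0.2015, 0.0193]
tool_rot: [-2.193, 0.064, 2.191]
contact_force: [0.1, -0.8, -2.6]
finger_gap: 0.0211
```

```bash
python3 - <<'E'
from h import *
s=manip.read_state();print(s['time'],s['tool_pos'],s['contact_force'],s['ft_torque'])
E
```

```text
14.95 [ 0.50926476 -0.20149525  0.01926683] [ 0.10902043 -0.7656058  -2.61351015] [ 0.04564897  0.18689929 -0.033896  ]
```

Still hanging; a little lower until contact, then release.

Emit:
drive_tool --rows '[{"xyz":[0,0,-0.001],"angular":[0,0,0],"gripper":0},{"xyz":[0,0,-0.001],"angular":[0,0,0],"gripper":0},{"xyz":[0,0,0],"angular":[0,0,0],"gripper":0}]'

```text
time: 15.25
tool_pos: [0.5094, -0.2015, 0.0174]
tool_rot: [-2.193, 0.064, 2.19]
contact_force: [-0.2, -0.4, -2.2]
finger_gap: 0.0208
```

Emit:
drive_tool --rows '[{"xyz":[0,0,0],"angular":[0,0,0],"gripper":0.3},{"xyz":[0,0,0],"angular":[0,0,0],"gripper":0.5},{"xyz":[0,0,0],"angular":[0,0,0],"gripper":0.8},{"xyz":[0,0,0],"angular":[0,0,0],"gripper":1},{"xyz":[0,0,0],"angular":[0,0,0],"gripper":1},{"xyz":[0,0,0],"angular":[0,0,0],"gripper":1},{"xyz":[0,0,0],"angular":[0,0,0],"gripper":1}]'

```text
time: 15.95
tool_pos: [0.5094, -0.2014, 0.0174]
tool_rot: [-2.193, 0.064, 2.19]
contact_force: [0.6, 0.3, -0.2]
finger_gap: 0.0854
```

Emit:
drive_tool --rows '[{"xyz":[0,0,0.015],"angular":[0,0,0],"gripper":1},{"xyz":[0,0,0.03],"angular":[0,0,0],"gripper":1},{"xyz":[0,0,0.04],"angular":[0,0,0],"gripper":1},{"xyz":[0,0,0.04],"angular":[0,0,0],"gripper":1},{"xyz":[-0.02,-0.02,0.03],"angular":[0,0,0],"gripper":1},{"xyz":[-0.02,-0.02,0],"angular":[0,0,0],"gripper":1},{"xyz":[-0.02,-0.02,0],"angular":[0,0,0],"gripper":1},{"xyz":[0,0,0],"angular":[0,0,0],"gripper":1}]'

```text
time: 16.75
tool_pos: [0.4477, -0.2633, 0.1728]
tool_rot: [-2.192, 0.069, 2.189]
contact_force: [-0.3, 0.9, -0.3]
finger_gap: 0.0854
```

```bash
python3 - <<'E'
from h import *
s=manip.read_state();print(s['time'],s['tool_pos'],s['contact_force'],s['finger_gap'])
a=shot('top','t10.png');b=shot('scene','s10.png')
cv2.imwrite('pics/v10.png',np.hstack([cv2.resize(a[120:330,80:460],(400,221)),cv2.resize(b[100:330,60:440],(365,221))])[:,:,::-1])
E
```

```text
16.75 [ 0.44766517 -0.2633244   0.17283222] [-0.27120299  0.91390355 -0.28122352] 0.08537767724631196
```

View pics/v10.png

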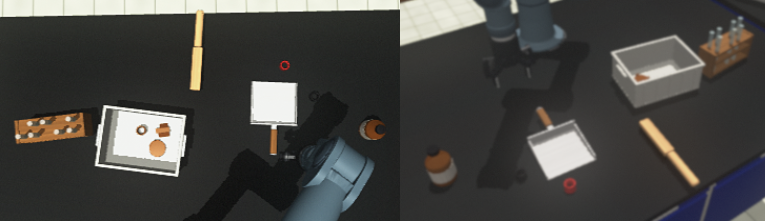

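The shovel lies flat and empty on the bench, the three pieces are in the tub, and the bystanders are unmoved. I hand the job in.

```bash
python3 -c "
from bench import manip
print(manip.job_done())"
```

```text
the job is handed in; nothing more can be done
None
```

The three glass pieces are in the tub and the empty shovel lies flat on the bench at its original spot, clear of the tub. I handed the job in at about 17 s of the 70 s allowed; no verdict is reported, so I don't have the result.

I gripped the shovel and carried it level to the tub. I set the lip on the short rim nearest the shovel, with about 2.7 N of contact and the pieces still on the blade when last seen, just before lowering. Then I tipped it to 45° with the lip kept pressed; the pieces had slid off by about 30–40°.

- **Last pictures:** the top and scene views show the neck, base and shard lying on the tub floor. The tub, brush, reagent bottle and rack appear where they were. I judged this by eye and did not measure it again at the end.
- **Force while tipping:** it confirmed contact, but its size is uncertain. The measured moment (up to 1.46 N m) was larger than the few newtons of force would explain.
- **Release:** the shovel was still mostly hanging in the gripper when I opened it, at the same height where I had gripped it. Any drop was at most a millimetre or so.

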